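Layer a clutch pack on its base and cap it with the cover

ROBOT

A 7-joint arm with a two-finger parallel gripper is mounted at the origin on the work surface. World frame = base frame: x ahead of the robot, y to its left, z up, the work surface at z = 0. Lengths are in mm, angles in rad, forces in N, time in s.
With the tool pointing down it reaches from about 400 to 900 mm from the base axis. Payload 5.6 kg.
Tool frame: the origin (TCP) lies midway between the tips of the shut fingers; the grasp point (between the pads) lies 19 mm behind it; z points along the fingers, y is the line along which they close (so a half turn about z gives the same grasp; the last joint's range is limited). The gripper opens to 92 mm and grips with 3 to 60 N. Pads are 20 mm wide; open, the fingers measure 128 mm over their backs; the gripper's body (75 mm by 189 mm) begins 69 mm behind the grasp point.
Start: joints at [-1.326, 0.468, -0.012, 1.603, 0.006, 1.071, -0.056], TCP at [184.54, 623.261, 214.592] pointing down, gripper open.
Joint ranges: [-2.53, 2.53], [-0.31, 2.02], [-1.57, 1.55], [0.28, 2.44], [-1.29, 4.43], [0.15, 1.84], [-2.92, 2.92]. Speed limits (rad/s): [2.57, 2.57, 3.14, 3.14, 3.14, 3.14, 3.14].

INTERFACE

Orientations are given as a rotation vector (axis times angle).
In Python, from cell import robot, grip, kin, viewer gives the robot as it stands. Calls block until the motion is done:
- robot.movep(position, orientation): joint-space move of the TCP to a pose.
- robot.servo_line(position, feed=150, rotation=None): straight line of the TCP; rotation=None keeps the orientation; feed is the mean speed in mm/s.
- robot.goto_joints(angles): joint-space move.
- grip(opening, newtons=None): opening from 0.0 (shut) to 1.0 (fully open); newtons is the grip in N (None keeps the last); returns when the fingers have stopped.
- robot.hold(seconds).
- kin.ik(position, orientation): joint angles nearest the present ones, or None.
- robot.observe(): the state.
- viewer.read_camera(name): name is "scene" or "top"; returns the picture (420x560x3 uint8, red, green, blue); there is no depth.
- viewer.camera_info(name): a dict with "camera_matrix" (3x3 intrinsics, pixels), "R" (3x3) and "t" (3): a world point X has camera coordinates R X + t. Camera axes: x right, y down, z forward; pixel columns grow to the right and rows downward; lengths in mm; the calibration is good to about 2 mm. A picture is of the moment at which its call begins. camera_info takes no time and is no camera call.
A pose or a line that the arm cannot do raises robot.IKError and nothing moves.
- robot.job_done(): hands the job in; it is judged then, once.
Trained networks look in the newest picture that a camera, given by its name, has taken for a name from the list of things; names that differ only in an ending like _2 or _b are one class to them, and where a whole thing is asked for, a point or a joint stands for the part that bears it (a point fixed in the world has none). Each returns a list of dicts, best first, with "confidence" (0 to 1); they miss things now and then, are a little off and sometimes report something else, mostly with a low value. They report only what shows in the picture. A call takes as long as a camera call. They do not tell look-alikes from the thing itself.
- viewer.silhouettes(name, camera): "mask" (420x560 bool, what is visible of it).
- viewer.pinpoint(name, camera): "at" ([x, y, z] in mm, in the coordinates of the camera as it stood for that picture, good to about 4 mm: a listed point, or the origin of a listed thing).
The state is a dict: "t": time; "joints": joint angles; "joint_velocities": joint speeds; "joint_torque": joint torques, N m; "tcp_pos": TCP position; "tcp_rot": TCP orientation; "contact_force": force on the tool from outside, world axes, zero at the start; "wrist_torque": the same for the moment, N m; "grip_width": opening from 0.0 (shut) to 1.0 (fully open); "grip_force": force on a finger pad.
Only numpy, scipy, OpenCV 4.12 (cv2) and the standard library are available. Lean on these libraries where they do the work, as an engineer would, in place of code of your own. Each camera call takes 0.05 s, during which the arm holds its last target. There are 200 camera calls.

TASK

Build up the clutch pack on the round pressure plate of the assembly base: begin with a friction disc, then put one steel plate between each friction disc and the next until every friction disc is in the pack, with a friction disc on top, all lying flat and carefully centred on the base; steel plates left over stay lying on the cart, clear of the base. Only then lift the cover out of its packing tray and set it flat on the pack, boss up, centred, with its long side along the base's long side. Leave the piston, the wrench and the jar alone.

Things in the scene. Friction and masses are not known exactly. Their poses are not given: they have to be found in the camera images.
- base: the assembly base, fixed: oblong grey block 130 (its x) x 90 (its y) x 12 mm with a round steel pressure plate 84 mm in diameter and 6 mm high in the middle of its top. Origin at the centre of its underside on the cart top; the face on which the pack is built is 18 mm above it. Stands at the left or right side, turned up to 26 degrees.
- nest: the grey packing tray, fixed: 136 (its x) x 106 (its y) x 20 mm with a moulded oblong cavity 108 x 78 mm whose floor is 6 mm above the cart top (14 mm deep). Origin at the centre of its underside. Stands on the other side from the base.
- cover: the clutch cover: oblong aluminium plate 100 (its x) x 70 (its y) x 10 mm with a straight upright grip boss in the middle of its top, 50 mm long (x), 26 mm wide (y) and 33 mm high above the plate (top 43 mm above the underside). Origin at the centre of its underside, z up; about 0.2 to 0.33 kg. Starts lying in the cavity of the packing tray, 4 mm below the tray's rim, with 4 mm of play all round, its x along the tray's x.
- friction1: friction disc: flat brown cork-faced disc with dark radial grooves, a dark hub (solid, no hole) and a dark steel core line round its rim, 64 mm in diameter, 10 mm thick, 120 g. Origin at its middle (half thickness), z along its axis. Starts lying flat on the cart; three or four of the four are present, the others are absent (None).
- friction2: friction disc: flat brown cork-faced disc with dark radial grooves, a dark hub (solid, no hole) and a dark steel core line round its rim, 64 mm in diameter, 10 mm thick, 120 g. Origin at its middle (half thickness), z along its axis. Starts lying flat on the cart; three or four of the four are present, the others are absent (None).
- friction3: friction disc: flat brown cork-faced disc with dark radial grooves, a dark hub (solid, no hole) and a dark steel core line round its rim, 64 mm in diameter, 10 mm thick, 120 g. Origin at its middle (half thickness), z along its axis. Starts lying flat on the cart; three or four of the four are present, the others are absent (None).
- friction4: friction disc: flat brown cork-faced disc with dark radial grooves, a dark hub (solid, no hole) and a dark steel core line round its rim, 64 mm in diameter, 10 mm thick, 120 g. Origin at its middle (half thickness), z along its axis. Starts lying flat on the cart; three or four of the four are present, the others are absent (None).
- steel1: steel plate: plain bright steel disc with a flat black mark for its bore (the disc is solid, nothing enters it), 54 mm in diameter, 8 mm thick, 140 g. Origin at its middle (half thickness), z along its axis. Starts lying flat on the cart; three or four of the four are present, the others are absent (None).
- steel2: steel plate: plain bright steel disc with a flat black mark for its bore (the disc is solid, nothing enters it), 54 mm in diameter, 8 mm thick, 140 g. Origin at its middle (half thickness), z along its axis. Starts lying flat on the cart; three or four of the four are present, the others are absent (None).
- steel3: steel plate: plain bright steel disc with a flat black mark for its bore (the disc is solid, nothing enters it), 54 mm in diameter, 8 mm thick, 140 g. Origin at its middle (half thickness), z along its axis. Starts lying flat on the cart; three or four of the four are present, the others are absent (None).
- steel4: steel plate: plain bright steel disc with a flat black mark for its bore (the disc is solid, nothing enters it), 54 mm in diameter, 8 mm thick, 140 g. Origin at its middle (half thickness), z along its axis. Starts lying flat on the cart; three or four of the four are present, the others are absent (None).
- piston: bystander: an aluminium piston standing on the far left, 68 mm in diameter, 50 mm high; origin at the centre of its underside
- wrench: bystander: a steel wrench 180 mm long lying on the far right; origin near its middle, length along its x
- jar: bystander: a low white jar with a black cap, 60 mm in diameter, 60 mm high on the far left; origin at the centre of its underside
Things that resemble listed ones, but are neither listed nor needed, are in the scene too. What is shaped like the friction4 but green, purple or yellow is not meant.

How it is judged:
By the outcome, as a careful person would: the job done as asked, in the order asked, and still so for the second after the job is handed in, with the robot touching nothing.
Of friction1, friction2, friction3, friction4 only 3 to 4 are there at a start; the rules pass over those that are not, and their reading is None.
Of steel1, steel2, steel3, steel4 only 3 to 4 are there at a start; the rules pass over those that are not, and their reading is None.
At some moment in a run one of friction1, friction2, friction3, friction4, steel1, steel2, steel3, steel4 may be knocked a few centimetres aside while the robot is not near it.
Once in a run the grip may slacken for a moment while it holds something.
It also fails if it takes over 210 s, if anything falls off the work surface, if the arm or the gripper's body presses on something with over 40 N, if the wrist force passes 120 N, or if a joint passes its speed limit or range.

## Working session

There is one attempt and no reset: what is moved stays moved. The work goes in short steps, each a Python script; the robot and the scene stay as the last script left them, time stands still between calls to the robot, and variables do not carry over. Pictures are saved under pics/ and viewed, at most 14 in all, crops included, and the job is handed in when it is done.

```bash
ls; mkdir -p pics
python3 - <<'E'
from cell import robot, grip, kin, viewer
import cv2,numpy as np
for c in("scene","top"):
    im=viewer.read_camera(c); cv2.imwrite(f"pics/{c}0.png",cv2.resize(im[:,:,::-1],(784,588)))
    i=viewer.camera_info(c); print(c,i)
o=robot.observe();print(o["tcp_rot"],o["t"],o["contact_force"])
E
```

```text
pics
scene {'camera_matrix': array([[539.21736046,   0.        , 285.11079453],
       [  0.        , 539.21736046, 210.03729807],
       [  0.        ,   0.        ,   1.        ]]), 'R': array([[ 0.81275179,  0.5824792 , -0.01234971],
       [ 0.46585516, -0.66246011, -0.58662217],
       [-0.34987641,  0.47102504, -0.80976658]]), 't': array([-495.18075486, -259.57887925, 1799.12196773])}
top {'camera_matrix': array([[476.73383149,   0.        , 280.41819903],
       [  0.        , 476.73383149, 210.78433007],
       [  0.        ,   0.        ,   1.        ]]), 'R': array([[ 0.01471346, -0.99988788, -0.00278226],
       [-0.993269  , -0.01429622, -0.11494484],
       [ 0.11489218,  0.00445477, -0.99336798]]), 't': array([  21.26892353,  595.78800908, 1113.91108836])}
[-4.50654972e-01 -3.10899379e+00  2.51138889e-03] 0.1 [-0.29130574 -0.16520552  0.33814112]
```

View pics/top0.png

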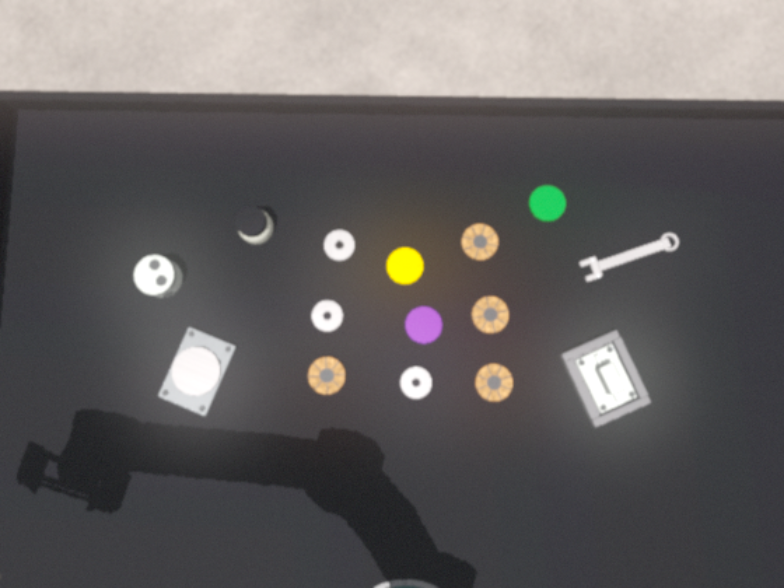

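View pics/scene0.png

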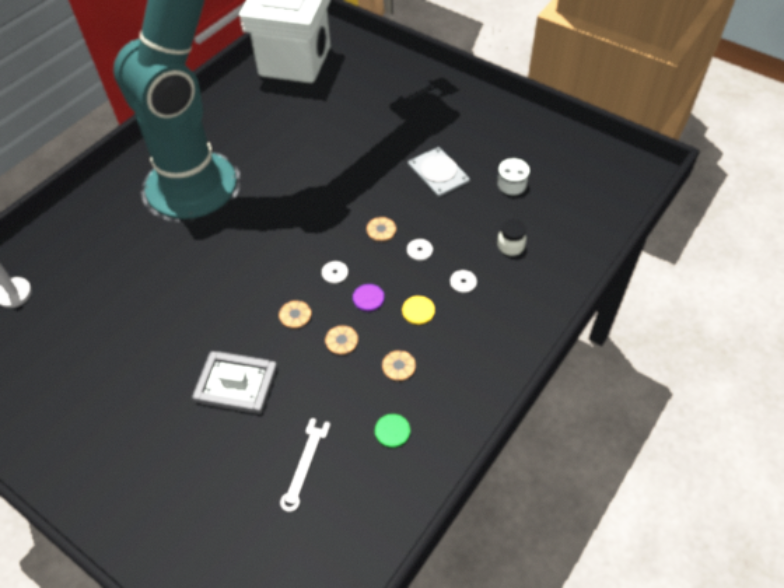

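Top view (784 px): the base is at (197,371) and the tray with cover at (606,378). There are four friction discs at (480,241), (490,315), (493,382) and (326,376), and three steel plates at (339,245), (327,316) and (416,382). The coloured discs are decoys. All seven discs go in the pack.

```bash
cat > h.py <<'E'
from cell import robot, grip, kin, viewer
import cv2,numpy as np
from scipy.spatial.transform import Rotation as Ro
def ray(cam,uv,z):
    i=viewer.camera_info(cam);R,t=i["R"],i["t"]
    d=R.T@np.linalg.inv(i["camera_matrix"])@[uv[0],uv[1],1];c=-R.T@t
    return c+d*(z-c[2])/d[2]
def proj(cam,X):
    i=viewer.camera_info(cam);p=i["camera_matrix"]@(i["R"]@np.array(X,float)+i["t"]);return p[:2]/p[2]
def sil(name,cam,minc=.3):
    return [(m["confidence"],m["mask"]) for m in viewer.silhouettes(name,cam) if m["confidence"]>minc]
def cen(m):
    M=cv2.moments(m.astype(np.uint8),True);return np.array([M["m10"]/M["m00"],M["m01"]/M["m00"]])
E
python3 - <<'E'
from h import *
im={}
for c in("top","scene"):
    im[c]=viewer.read_camera(c)
    for n,z in(("friction1",8),("steel1",6),("base",12),("nest",20),("cover",16)):
        for cf,m in sil(n,c):
            p=cen(m); w=ray(c,p,z); print(c,n,round(cf,2),p.round(1),m.sum(),w.round(1),im[c][m].mean(0).round())
            if c=="top" and n in("base","nest","cover"):
                k=cv2.findContours(m.astype(np.uint8),0,1)[0];k=max(k,key=cv2.contourArea)
                b=cv2.boxPoints(cv2.minAreaRect(k)); q=np.array([ray(c,x,z)[:2] for x in b]);print(q.round(1).tolist(),np.linalg.norm(q[1]-q[0]),np.linalg.norm(q[2]-q[1]))
    for n in("base","nest","cover"):
        i=viewer.camera_info(c)
        for d in viewer.pinpoint(n,c)[:2]: print(c,n,d["confidence"],(i["R"].T@(np.array(d["at"])-i["t"])).round(1))
t=im["top"]
a=t[225:305,105:175,::-1];b=t[225:315,395:470,::-1]
cv2.imwrite("pics/crop.png",np.hstack([cv2.resize(a,(399,456),interpolation=2),cv2.resize(b,(380,456),interpolation=2)]))
cv2.imwrite("raw_top.png",t[:,:,::-1])
E
```

```text
top friction1 0.97 [288.8 189.3] 527 [652.3  10.    8. ] [253. 249.   0.]
top friction1 0.74 [301.9 231.4] 556 [548.3 -23.4   8. ] [194. 115. 219.]
top friction1 0.71 [390.4 144.8] 512 [ 768.8 -242.8    8. ] [ 36. 203.  95.]
top friction1 0.65 [342.2 172.2] 552 [ 697.4 -122.3    8. ] [211. 176. 131.]
top friction1 0.57 [233.3 267.6] 546 [457.9 142.5   8. ] [215. 182. 139.]
top friction1 0.57 [349.7 224.4] 569 [ 567.3 -140.6    8. ] [212. 177. 134.]
top friction1 0.57 [242.1 174.5] 367 [687.9 126.8   8. ] [233. 228. 227.]
top friction1 0.54 [112.8 196.3] 750 [628.6 445.5   8. ] [218. 219. 217.]
top friction1 0.54 [181.2 159.5] 519 [723.7 279.7   8. ] [98. 97. 97.]
top steel1 0.84 [233.3 224.8] 358 [562.3 145.5   6. ] [241. 238. 237.]
top steel1 0.56 [296.4 272.8] 398 [447.6 -11.1   6. ] [241. 239. 239.]
top steel1 0.55 [242.4 174.5] 411 [688.2 126.    6. ] [225. 220. 219.]
top base 0.98 [140.8 264.5] 2058 [461.8 366.9  12. ] [225. 224. 225.]
[[421.2, 437.0], [543.1, 385.2], [503.3, 297.3], [382.4, 350.0]] 132.48282748784507 96.4629661574188
top nest 0.93 [431.2 270. ] 1285 [ 459.  -33
[... 1159 characters left out ...]
2 201.4] 207 [688.6 126.1   6. ] [237. 236. 235.]
scene steel1 0.76 [239.2 194.8] 194 [447.5 -12.9   6. ] [240. 239. 238.]
scene steel1 0.48 [299.8 178.9] 215 [562.2 143.5   6. ] [228. 228. 227.]
scene base 0.72 [313.3 123.4] 822 [466.3 361.   12. ] [221. 223. 223.]
scene base 0.35 [272.4 163.8] 255 [459.8 140.1  12. ] [227. 200. 150.]
scene nest 0.83 [168.4 273.3] 1161 [ 465.1 -340.9   20. ] [183. 183. 183.]
scene cover 0.65 [168.1 273. ] 805 [ 461.8 -339.5   16. ] [238. 239. 237.]
scene base 0.57 [461.5 367.3  -1.9]
scene base 0.39 [712.3 278.2  -2.7]
scene nest 0.67 [ 4.562e+02 -3.358e+02  3.000e-01]
scene nest 0.34 [ 6.758e+02 -3.926e+02 -4.000e-01]
scene cover 0.6 [ 462.3 -338.     9.7]
```

View pics/crop.png

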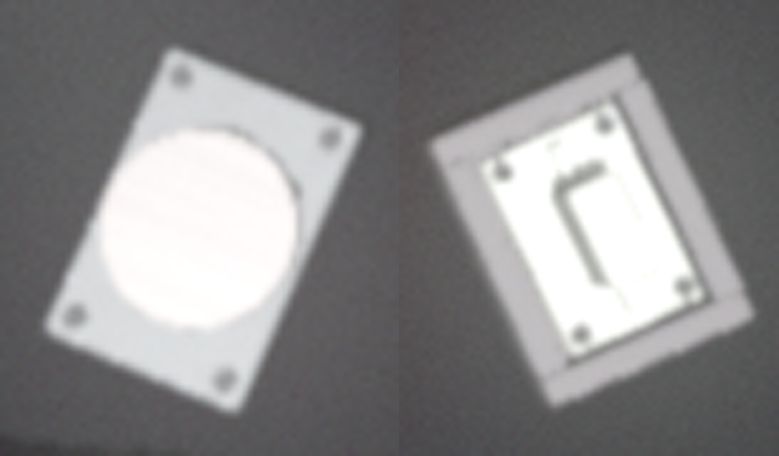

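The crop confirms the base (left, with the bright round plate) and the cover in its tray (right, bright plate with holes at its corners and the boss in the middle). Next I'll fit both to sub-pixel accuracy.

```bash
cat >> h.py <<'E'
U=6
def crop(im,x0,x1,y0,y1):
    return cv2.resize(im[y0:y1,x0:x1],None,fx=U,fy=U,interpolation=cv2.INTER_CUBIC),(x0,y0)
def big(mask):
    k=cv2.findContours(mask.astype(np.uint8),0,cv2.CHAIN_APPROX_NONE)[0];return max(k,key=cv2.contourArea)
def unc(p,o): return (np.array(p,float)+.5)/U-.5+np.array(o)
def rect(k,o,z,cam="top"):
    P=unc(k.reshape(-1,2),o); W=np.array([ray(cam,p,z)[:2] for p in P],np.float32)
    return cv2.minAreaRect(W)
def circ(k,o,z,cam="top"):
    P=unc(k.reshape(-1,2),o); W=np.array([ray(cam,p,z)[:2] for p in P],np.float32)
    return cv2.fitEllipse(W)
E
python3 - <<'E'
from h import *
t=cv2.imread("raw_top.png").astype(np.float32).mean(2)
c,o=crop(t,105,175,225,305)
for th in(225,235): print("plate",circ(big(c>th),o,18))
for th in(110,140,170): print("base",rect(big(c>th),o,12))
c,o=crop(t,395,470,225,315)
for th in(110,140,): print("nest",rect(big(c>th),o,20))
for th in(205,215,225): print("cover",rect(big(c>th),o,16))
E
```

```text
plate ((460.56988525390625, 369.2328186035156), (82.93155670166016, 84.90989685058594), 90.62430572509766)
plate ((460.9368896484375, 368.9605407714844), (81.27348327636719, 81.7948989868164), 92.18939208984375)
base ((461.3214416503906, 368.538818359375), (96.0920639038086, 135.21792602539062), 68.52184295654297)Traceback (most recent call last):
  File "<stdin>", line 5, in <module>
  File "h.py", line 21, in rect
    P=unc(k.reshape(-1,2),o); W=np.array([ray(cam,p,z)[:2] for p in P],np.float32)
                                          ~~~^^^^^^^^^
  File "h.py", line 5, in ray
    i=viewer.camera_info(cam);R,t=i["R"],i["t"]
ValueError: time passes only in moves, steps and waits
```

```bash
sed -i '/^def ray/i CI={c:viewer.camera_info(c) for c in("top","scene")}' h.py; sed -i 's/i=viewer.camera_info(cam)/i=CI[cam]/' h.py
python3 - <<'E'
from h import *
t=cv2.imread("raw_top.png").astype(np.float32).mean(2)
c,o=crop(t,105,175,225,305)
for th in(140,170): print("base",rect(big(c>th),o,12))
c,o=crop(t,395,470,225,315)
for th in(110,140,): print("nest",rect(big(c>th),o,20))
for th in(205,215,225): print("cover",rect(big(c>th),o,16))
E
```

```text
base ((461.4188537597656, 368.542724609375), (92.74368286132812, 132.44424438476562), 68.57955169677734)
base ((461.38958740234375, 368.6770324707031), (90.61617279052734, 129.99298095703125), 68.5206298828125)
nest ((459.2825622558594, -337.38543701171875), (140.30123901367188, 113.51587677001953), 24.474536895751953)
nest ((459.5141906738281, -337.77410888671875), (137.03118896484375, 108.9848861694336), 24.41224479675293)
cover ((459.17950439453125, -338.18621826171875), (100.76949310302734, 72.00785064697266), 24.35618782043457)
cover ((459.19061279296875, -338.4537048339844), (99.87132263183594, 70.6814956665039), 24.51735496520996)
cover ((459.2441711425781, -338.6463623046875), (98.91770935058594, 69.67013549804688), 24.68394660949707)
```

```bash
cat >> h.py <<'E'
BASE=np.array([461.1,368.8]); BANG=np.radians(-21.45)
FIX=[(461,369,70),(459,-338,80),(628,445,36),(724,280,32)]   # base, tray, piston, jar
ZT=125
def rv(yaw): return (Ro.from_euler("z",yaw)*Ro.from_euler("x",np.pi)).as_rotvec()
def discs(save=None):
    """all discs lying on the cart in the top view: list of (kind,x,y,diam)"""
    im=viewer.read_camera("top")
    if save: cv2.imwrite(save,im[:,:,::-1])
    h=cv2.cvtColor(im,cv2.COLOR_RGB2HSV).astype(int); out=[]
    ms={"friction":(h[...,0]>8)&(h[...,0]<22)&(h[...,1]>70)&(h[...,2]>130),
        "steel":(h[...,1]<35)&(h[...,2]>175),
        "decoy":(h[...,1]>110)&((h[...,0]>=24))&(h[...,2]>120)}
    for n,m in ms.items():
        for k in cv2.findContours(m.astype(np.uint8),cv2.RETR_EXTERNAL,cv2.CHAIN_APPROX_NONE)[0]:
            if cv2.contourArea(k)<200 or cv2.contourArea(k)>800: continue
            (u,v),r=cv2.minEnclosingCircle(k)
            f=np.zeros(m.shape,np.uint8);cv2.drawContours(f,[k],-1,1,-1)
            p=ray("top",cen(f),7.5 if n=="steel" else 9.0)
            if p[0]<250 or abs(p[1])>600 or any(np.hypot(p[0]-x,p[1]-y)<rr for x,y,rr in FIX): continue
            out.append((n,p[0],p[1],round(2*r*2.35)))
    return out
def best_yaw(x,y,diam,others,near=None):
    """closing-line angle with most clearance round the fingers; yaw=angle-90deg"""
    obs=[(a,b,33) for a,b in others]+FIX; best=None
    q0=robot.observe()["joints"]
    for a in np.arange(0,np.pi,np.pi/24):
        d=np.array([np.cos(a),np.sin(a)]); e=np.array([-d[1],d[0]])
        cl=min(np.hypot(x+s*d[0]*f+w*e[0]-ox,y+s*d[1]*f+w*e[1]-oy)-r for s in(1,-1) for f in(diam/2+6,diam/2+28) for w in(-11,0,11) for ox,oy,r in obs)
        for yaw in(a-np.pi/2,a+np.pi/2):
            q=kin.ik([x,y,ZT],rv(yaw))
            if q is None: continue
            sc=min(cl,15)-6*abs(q[6]-q0[6])-2*max(0,abs(q[6])-1.8)*10
            if best is None or sc>best[0]: best=(sc,yaw,cl,q[6])
    return best
def go(x,y,z,yaw=None,feed=300): robot.servo_line([x,y,z],feed=feed,rotation=None if yaw is None else rv(yaw))
def ow(mm): return min(1,mm/92)
E
python3 - <<'E'
from h import *
D=discs()
for d in D: print(d)
for i,d in enumerate(D):
    if d[0]!="decoy": print(d[0],best_yaw(d[1],d[2],64,[(e[1],e[2]) for j,e in enumerate(D) if j!=i]))
E
```

```text
('friction', np.float64(449.485202970976), np.float64(-146.92349529854113), 66)
('friction', np.float64(457.1956680001029), np.float64(143.51244330383724), 66)
('friction', np.float64(567.4221141599039), np.float64(-140.59718038342746), 65)
('friction', np.float64(696.8958204882665), np.float64(-122.40351709933967), 64)
('steel', np.float64(447.2705468896081), np.float64(-11.819777678296035), 54)
('steel', np.float64(561.2430289542284), np.float64(145.48708310207687), 53)
('steel', np.float64(676.381087727088), np.float64(-389.0082608702884), 169)
('steel', np.float64(687.4919307538717), np.float64(127.41019264736883), 52)
('decoy', np.float64(547.6653174534458), np.float64(-24.460125920069615), 63)
('decoy', np.float64(651.7877789793575), np.float64(10.00649031150099), 65)
('decoy', np.float64(768.7851351220022), np.float64(-243.1335856750165), 63)
friction (np.float64(14.815246215651662), np.float64(0.7853981633974483), np.float64(46.161745860140186), np.float64(-0.08708772917110383))
friction (np.float64(12.732481899033871), np.float64(2.0943951023931953), np.float64(17.1244069543
[... 159 characters left out ...]
029217317169839427))
friction (np.float64(14.661229421105112), np.float64(0.9162978572970228), np.float64(48.58977284479106), np.float64(-0.11275719492886205))
steel (np.float64(12.962037149779476), np.float64(0.9162978572970228), np.float64(15.525559897580074), np.float64(-0.39595590681646803))
steel (np.float64(12.29516438617938), np.float64(1.0471975511965974), np.float64(18.712368600369423), np.float64(-0.507101367416484))
steel (np.float64(14.886776339628916), np.float64(0.5235987755982987), np.float64(97.9129159008987), np.float64(-0.03742482171786687))
steel (np.float64(14.7602111335125), np.float64(1.4398966328953215), np.float64(34.54375810938019), np.float64(-0.016330620698464266))
```

```bash
sed -i 's/cv2.contourArea(k)>800: continue/cv2.contourArea(k)>800 or cv2.minEnclosingCircle(k)[1]>16: continue/' h.py
cat >> h.py <<'E'
def log(s):
    o=robot.observe();print(s,"t%.1f"%o["t"],np.round(o["tcp_pos"],1),"w%.1f"%(92*o["grip_width"]),"gf%.0f"%o["grip_force"],"F",np.round(o["contact_force"],1),flush=True)
    return o
def holding(diam): return abs(92*robot.observe()["grip_width"]-diam)<4
def pick(kind,x,y,others,cross=False):
    diam=64 if kind=="friction" else 54; z=2.5 if kind=="friction" else 2
    _,yaw,cl,_=best_yaw(x,y,diam,others); print("yaw",yaw,"cl",cl)
    g=diam+14
    if cross:
        q=robot.observe()["joints"]
        yc=min((yaw+s*np.pi/2 for s in(1,-1)),key=lambda w:abs((kin.ik([x,y,ZT],rv(w)) if kin.ik([x,y,ZT],rv(w)) is not None else [9]*7)[6]))
        go(x,y,ZT,yc); grip(ow(g)); go(x,y,z+8,feed=250); go(x,y,z,feed=40)
        grip(0,12); log("squeeze"); grip(ow(g)); go(x,y,z+25,feed=100)
        go(x,y,z+25,yaw,feed=150)
    else: go(x,y,ZT,yaw); grip(ow(g)); go(x,y,z+8,feed=250)
    go(x,y,z,feed=40); grip(0,40); log("grasp")
    go(x,y,ZT,feed=200); log("lift"); return holding(diam),yaw
def place(kind,top,yaw,xy=None):
    diam=64 if kind=="friction" else 54; z=top+(2.5 if kind=="friction" else 2)
    x,y=BASE if xy is None else xy
    go(x,y,ZT,yaw,feed=300); robot.hold(.3)
    if not holding(diam): log("LOST");return False
    o=log("above"); go(x,y,z+6,feed=200); robot.hold(.2); log("near"); go(x,y,z+.4,feed=25); robot.hold(.2); log("down")
    if not holding(diam): log("LOST2");return False
    grip(ow(diam+12)); go(x,y,z+30,feed=120); go(x,y,ZT,feed=300); return True
E
python3 - <<'E'
from h import *
D=discs(); d=min((d for d in D if d[0]=="friction"),key=lambda d:np.hypot(d[1]-457,d[2]-143))
oth=[(e[1],e[2]) for e in D if e is not d]
go(300,520,200,feed=250)
ok,yaw=pick(d[0],d[1],d[2],oth,True); print(ok)
if ok: print(place("friction",18,yaw))
E
```

```text
yaw 2.0943951023931953 cl 17.101188156561676
squeeze t6.1 [457.4 143.6   2.8] w63.4 gf12 F [-0.7 -0.3  4.3]
grasp t9.8 [457.4 143.5   2.7] w63.0 gf40 F [-0.3 -0.2  0.7]
lift t10.5 [456.5 143.2 124.2] w62.7 gf40 F [ 0.  -0.3 -1. ]
True
above t11.7 [461.6 367.6 125.3] w62.6 gf40 F [-0.1  0.5 -1.5]
near t12.6 [462.  369.6  28.1] w62.7 gf40 F [-0.4 -0.3 -1.1]
down t13.2 [461.  368.7  20.8] w62.7 gf40 F [ 0.3 -0.1 -0.6]
True
```

```bash
cat >> h.py <<'E'
def away(): go(330,300,ZT+60,feed=300); robot.hold(.3)
def packtop(zt,kind,save=None):
    """centre of the disc on top of the pack, from both cameras"""
    r={}
    for cam in("top","scene"):
        im=viewer.read_camera(cam)
        if save: cv2.imwrite(f"raw_{cam}.png",im[:,:,::-1])
        u,v=proj(cam,[*BASE,zt]).astype(int); c,o=crop(im,u-30,u+30,v-30,v+30)
        if save: cv2.imwrite(f"{save}_{cam}.png",c[:,:,::-1])
        h=cv2.cvtColor(c,cv2.COLOR_RGB2HSV).astype(int)
        if kind=="friction":
            m=(h[...,0]>6)&(h[...,0]<24)&(h[...,1]>60)
            k=cv2.convexHull(big(m)); f=np.zeros(m.shape,np.uint8);cv2.drawContours(f,[k],-1,1,-1)
            w=circ(big(f),o,zt,cam); r[cam]=(np.round(w[0],1),np.round(w[1],1))
    return r
E
python3 - <<'E'
from h import *
away(); print(packtop(28,"friction","pics/p1"))
a=cv2.imread("pics/p1_top.png");b=cv2.imread("pics/p1_scene.png");cv2.imwrite("pics/p1.png",np.hstack([a,b]))
E
```

```text
{'top': (array([462.1, 366.6]), array([61. , 62.9])), 'scene': (array([462.3, 364.3]), array([59.4, 65.4]))}
```

View pics/p1.png

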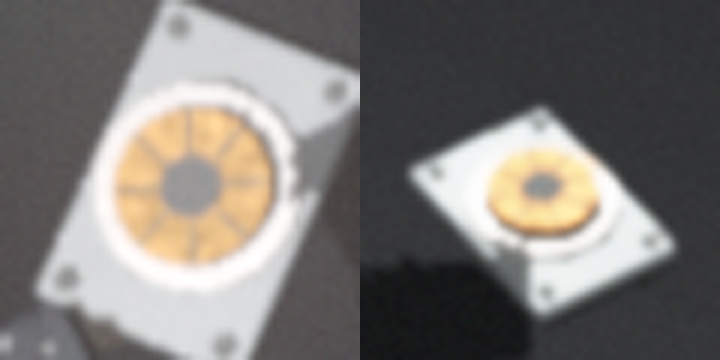

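The first friction disc lies flat and concentric on the plate, to about 1 mm. I'll check with its dark hub, which the disc's visible side does not affect.

```bash
cat >> h.py <<'E'
def hub(im,cam,xy,zt):
    """centre of the dark hub/bore mark of the disc near xy with top face at zt"""
    u,v=proj(cam,[*xy,zt]).astype(int); c,o=crop(im,u-9,u+10,v-9,v+10)
    h=cv2.cvtColor(c,cv2.COLOR_RGB2HSV).astype(int); g=c.astype(int).mean(2)
    n=c.shape[0]; yy,xx=np.mgrid[:n,:n]; near=np.hypot(xx-n/2,yy-n/2)<n*.42
    lo,hi=np.percentile(g[near],4),np.percentile(g[near],75); m=((g<(lo+hi)/2)&near).astype(np.uint8)
    m=cv2.morphologyEx(m,cv2.MORPH_OPEN,cv2.getStructuringElement(cv2.MORPH_ELLIPSE,(15,15)))
    k=big(m); f=np.zeros_like(m);cv2.drawContours(f,[k],-1,1,-1)
    return ray(cam,unc(cen(f),o),zt)[:2],2*np.sqrt(f.sum()/np.pi)/U
E
python3 - <<'E'
from h import *
for cam in("top","scene"):
    im=cv2.imread(f"raw_{cam}.png")[:,:,::-1].copy()
    print(cam,hub(im,cam,BASE,28))
    for n,x,y,_ in discs():
        if n!="decoy": print(n,np.round([x,y],1),[np.round(a,1) for a in hub(im,cam,(x,y),10 if n=="friction" else 8)])
E
```

```text
top (array([461.7444733 , 367.96731022]), np.float64(9.915764572924259))
friction [ 449.5 -146.9] [array([ 449.6, -146.9]), np.float64(9.7)]
friction [ 567.5 -140.6] [array([ 567.7, -140.9]), np.float64(9.5)]
friction [ 697.  -122.4] [array([ 697. , -122.7]), np.float64(9.4)]
steel [447.3 -11.8] [array([447.5, -11.7]), np.float64(5.3)]
steel [561.4 145.4] [array([561.6, 145.2]), np.float64(5.3)]
steel [687.5 127.5] [array([688., 127.]), np.float64(5.4)]
scene (array([458.55140704, 368.83599201]), np.float64(5.961929549834513))
friction [ 449.5 -146.9] [array([ 446.2, -145.9]), np.float64(7.2)]
friction [ 567.5 -140.6] [array([ 564.9, -139.9]), np.float64(7.5)]
friction [ 697.  -122.5] [array([ 694.3, -121.6]), np.float64(7.7)]
steel [447.3 -11.8] [array([444.4, -10.4]), np.float64(3.4)]
steel [561.4 145.4] [array([558.8, 146.4]), np.float64(3.1)]
steel [687.5 127.6] [array([685.1, 127.9]), np.float64(3.8)]
```

```bash
cat >> h.py <<'E'
def cycle(kind,top,expect):
    """pick nearest disc of kind and put it on the pack whose top is at `top`"""
    if robot.observe()["tcp_pos"][0]>340: away()
    D=discs(); c=[d for d in D if d[0]==kind]; print({k:sum(d[0]==k for d in D) for k in("friction","steel","decoy")})
    if not expect(D): print("UNEXPECTED",[(d[0],np.round(d[1:3],0)) for d in D]); return False
    d=min(c,key=lambda d:np.hypot(d[1]-BASE[0],d[2]-BASE[1]))
    ok,yaw=pick(kind,d[1],d[2],[(e[1],e[2]) for e in D if e is not d],True)
    if not ok: print("PICK FAILED"); return False
    if not place(kind,top,yaw): return False
    away(); th=10 if kind=="friction" else 8
    im=viewer.read_camera("top"); p=hub(im,"top",BASE,top+th); print("pack top",kind,top+th,np.round(p[0]-[461.7,368.0],1),p[1])
    return np.hypot(*(p[0]-[461.7,368.0]))<2.5
E
python3 - <<'E'
from h import *
n=lambda D,k:sum(d[0]==k for d in D)
cycle("steel",28,lambda D:n(D,"steel")==3 and n(D,"friction")==3) and cycle("friction",36,lambda D:n(D,"steel")==2 and n(D,"friction")==3)
E
```

```text
{'friction': 3, 'steel': 3, 'decoy': 3}
yaw 1.4398966328953215 cl 39.37416231391195
squeeze t18.6 [561.5 145.5   2.3] w53.3 gf12 F [-0.  -0.2  2.7]
grasp t22.3 [561.4 145.4   2.2] w52.1 gf40 F [ 0.8 -0.7  2.3]
lift t23.1 [560.3 145.4 124. ] w52.6 gf40 F [-0.4  0.1 -1.5]
above t24.4 [461.8 367.6 125.1] w52.0 gf40 F [ 0.3 -0.2 -2.2]
near t25.1 [462.  369.5  37.5] w52.6 gf40 F [-0.7 -0.4 -0.9]
down t25.7 [461.1 368.7  30.3] w52.6 gf40 F [ 0.5  0.3 -1.5]
pack top steel 36 [0.3 0.1] 5.641895835477563
{'friction': 3, 'steel': 2, 'decoy': 3}
yaw -0.1308996938995748 cl 41.12057530118918
squeeze t31.4 [ 449.6 -146.9    2.7] w63.6 gf12 F [-0.9 -0.4  3. ]
grasp t35.1 [ 449.6 -146.9    2.7] w62.8 gf40 F [-0.1  0.1  1.4]
lift t35.8 [ 448.9 -146.2  124.2] w62.7 gf40 F [-1.2  0.4 -0.8]
above t38.0 [461.2 368.5 125.1] w62.5 gf40 F [ 0.   0.1 -1.3]
near t38.8 [461.9 369.3  45.9] w62.9 gf40 F [-0.3  0.4 -0.6]
down t39.3 [461.1 368.8  38.9] w62.7 gf40 F [-0.1 -0.5 -1.8]
pack top friction 46 [0.1 0.1] 10.041588439584574
```

Run:
```python
from h import *
n=lambda D,k:sum(d[0]==k for d in D)
top=46
for kind,s,f in(("steel",2,2),("friction",1,2),("steel",1,1),("friction",0,1)):
    if not cycle(kind,top,lambda D:n(D,"steel")==s and n(D,"friction")==f): print("STOP at",kind,top); break
    top+=10 if kind=="friction" else 8
```

```text
{'friction': 2, 'steel': 2, 'decoy': 3}
yaw -0.5235987755982989 cl 33.67257826832929
squeeze t44.9 [687.7 127.7   2.3] w53.0 gf12 F [-0.9 -0.1  2.6]
grasp t48.6 [687.6 127.6   2.3] w52.4 gf40 F [-0.3  0.8  0.9]
lift t49.3 [686.6 128.  123.7] w52.6 gf40 F [ 0.1 -0.6 -2.9]
above t50.9 [461.8 368.  125.1] w52.2 gf40 F [ 0.   0.6 -0.9]
near t51.6 [461.9 369.3  55.4] w52.4 gf40 F [ 0.4 -0.1 -1.5]
down t52.2 [461.1 368.8  48.4] w52.2 gf40 F [-0.2 -0.4 -2.4]
pack top steel 54 [0.3 0.1] 5.732072383282813
{'friction': 2, 'steel': 1, 'decoy': 3}
yaw -0.9162978572970231 cl 42.776004071220314
squeeze t58.0 [ 567.6 -140.5    2.8] w63.4 gf12 F [-0.6  0.1  2.8]
grasp t61.7 [ 567.6 -140.7    2.7] w62.8 gf40 F [-0.3  0.4  1.3]
lift t62.5 [ 566.9 -139.8  123.9] w63.1 gf40 F [-0.8 -0.9 -0.9]
above t64.7 [461.3 368.4 125.1] w62.9 gf40 F [ 0.3 -0.6 -0.7]
near t65.3 [461.9 369.2  63.9] w62.8 gf40 F [-0.3 -0.1 -2.1]
down t65.9 [461.1 368.8  56.9] w62.4 gf40 F [-0.2  0.7 -1.2]
pack top friction 64 [0.5 0.3] 10.188443976439547
{'friction': 1, 'steel': 1, 'decoy': 3}
yaw -0.6544984694978736 cl 43.379986843620
[... 235 characters left out ...]
 [ 0.3  0.1 -1.1]
near t78.8 [461.9 369.2  73.3] w52.2 gf40 F [-0.3 -0.5 -1.4]
down t79.4 [461.1 368.8  66.4] w52.7 gf40 F [ 0.4 -0.2 -1. ]
pack top steel 72 [0.2 0.4] 5.756700090177163
{'friction': 1, 'steel': 0, 'decoy': 3}
yaw -0.7853981633974483 cl 81.70076312740217
squeeze t85.4 [ 697.1 -122.3    2.9] w63.3 gf12 F [-1.1  0.3  2.2]
grasp t89.0 [ 697.2 -122.5    2.8] w63.0 gf40 F [-0.5 -0.4  1.3]
lift t89.8 [ 696.3 -121.8  123.7] w62.6 gf40 F [-0.1  0.5 -1. ]
above t92.1 [461.4 368.3 125.1] w62.9 gf40 F [-0.4 -0.5 -1.3]
near t92.7 [461.9 369.1  81.7] w62.4 gf40 F [ 0.9 -0.2 -0.5]
down t93.2 [461.1 368.8  74.9] w62.5 gf40 F [-0.3 -0.  -0.7]
pack top friction 82 [0.1 0.4] 10.297211266373719
```

Run:
```python
from h import *
t=viewer.read_camera("top"); s=viewer.read_camera("scene")
print("pack",hub(t,"top",BASE,82)[0])
g=t.astype(np.float32).mean(2); c,o=crop(g,395,470,225,315)
R=[rect(big(c>th),o,16) for th in(205,215,225)]; print(R)
ctr=np.mean([r[0] for r in R],0); a=np.radians(np.mean([r[2] for r in R])); print(ctr,np.degrees(a))
assert abs(np.degrees(a)-24.5)<2 and np.hypot(*(ctr-[459.2,-338.4]))<3
u,v=proj("scene",[*BASE,50]).astype(int)
cv2.imwrite("pics/pack.png",cv2.resize(s[v-35:v+35,u-40:u+40,::-1],(640,560),interpolation=2))
for w in(a,a+np.pi,BANG,BANG+np.pi):
    for p in((*ctr,20),(*BASE,96.4)):
        q=kin.ik(p,rv(w)); print(np.degrees(w).round(),p[1],None if q is None else np.round(q,2))
```

```text
pack [461.82521217 368.4007675 ]
[((459.2059020996094, -338.2346496582031), (101.11286926269531, 72.08233642578125), 24.51470184326172), ((459.1919860839844, -338.49407958984375), (99.91304016113281, 70.94805145263672), 24.56991195678711), ((459.21331787109375, -338.5191955566406), (99.1378402709961, 69.85357666015625), 24.420377731323242)]
[ 459.20373535 -338.41597493] 24.50166384379069
25.0 -338.4159749348958 [ 0.05  0.71  0.71  1.95 -0.69  0.73  0.03]
25.0 368.8 [-1.29  0.62  0.76  1.88 -0.55  0.87 -1.4 ]
205.0 -338.4159749348958 [-0.28  1.16  1.33  1.97 -1.26  1.21 -2.7 ]
205.0 368.8 [ 0.11  1.03 -1.33  1.79  1.06  1.26  0.47]
-21.0 -338.4159749348958 [-0.02  0.75  0.81  1.96 -0.79  0.78 -0.7 ]
-21.0 368.8 [-1.37  0.67  0.88  1.89 -0.65  0.91 -2.11]
159.0 -338.4159749348958 [ 1.44  1.19 -1.34  1.87  1.25  1.25  0.87]
159.0 368.8 [-0.09  0.72 -0.89  1.8   0.67  0.96 -0.07]
```

View pics/pack.png

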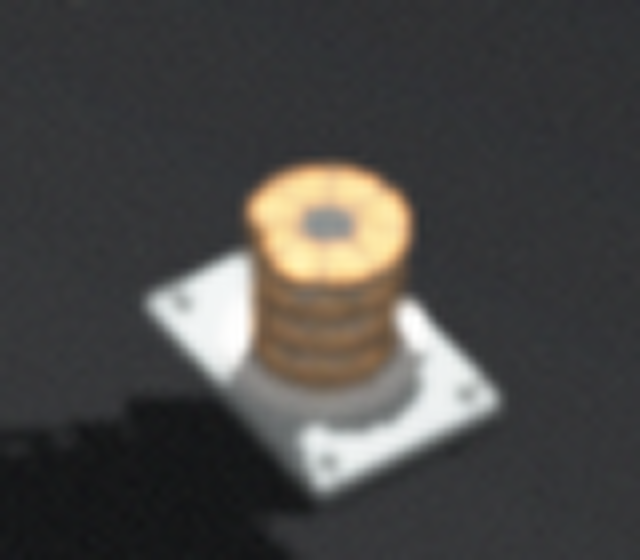

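The pack stands straight, with four friction discs and three steel plates in alternation. Cover next.

Run:
```python
from h import *
x,y,a=459.2,-338.4,np.radians(24.5)
go(480,0,150,a,feed=250); go(x,y,90,feed=250); grip(ow(56)); go(x,y,32,feed=120); go(x,y,20.5,feed=40); robot.hold(.2); log("at")
grip(0,60); robot.hold(.3); log("grasp")
go(x,y,60,feed=50); go(x,y,150,feed=120); robot.hold(.3); log("lift")
```

```text
at t100.3 [ 459.3 -338.5   20.7] w56.4 gf0 F [0.9 0.1 0.5]
grasp t101.2 [ 459.2 -338.5   20.5] w25.6 gf60 F [-0.2 -0.2  0.5]
lift t103.3 [ 458.9 -338.3  149.5] w25.5 gf60 F [-0.6  0.3 -3.3]
```

Run:
```python
from h import *
go(480,0,150,feed=200); go(*BASE,150,BANG,feed=200); robot.hold(.4); log("above")
im=viewer.read_camera("scene"); u,v=proj("scene",[*BASE,110]).astype(int)
cv2.imwrite("pics/cov.png",cv2.resize(im[v-50:v+50,u-60:u+60,::-1],(720,600),interpolation=2))
```

```text
above t107.6 [461.1 368.7 150. ] w25.7 gf60 F [-0.6  0.4 -3.5]
```

View pics/cov.png

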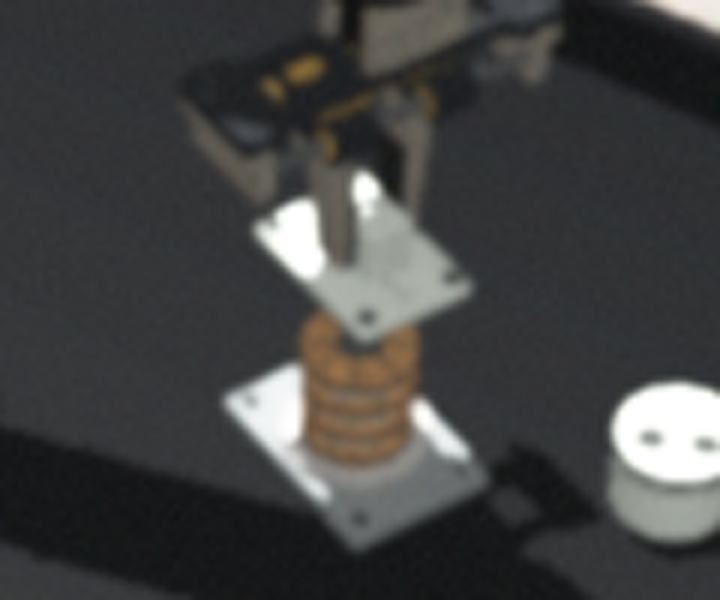

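The cover hangs level above the intact pack, aligned with the base. I'll lower it with force checks.

Run:
```python
from h import *
go(*BASE,103,feed=100); robot.hold(.3); o=log("near"); f0=o["contact_force"][2]
z=98.5
while z>94.5:
    go(*BASE,z,feed=20); robot.hold(.15); f=np.mean([robot.observe()["contact_force"][2]])
    if f-f0>2.5: break
    z-=.5
log(f"contact z={z}")
w=26
grip(ow(31)); robot.hold(.2); grip(ow(56)); go(*BASE,z+45,feed=80); go(*BASE,190,feed=200); away(); log("away")
out=[]
for c in("top","scene"):
    im=viewer.read_camera(c); u,v=proj(c,[*BASE,80]).astype(int)
    cv2.imwrite(f"raw_{c}.png",im[:,:,::-1]); out.append(cv2.resize(im[v-45:v+45,u-40:u+40,::-1],(400,450),interpolation=2))
cv2.imwrite("pics/fin.png",np.hstack(out))
```

```text
near t108.5 [461.3 369.  103.4] w25.4 gf60 F [ 0.5 -0.7 -2.5]
contact z=96.0 t111.1 [461.3 368.8  96.5] w25.4 gf60 F [-1.9 -0.8  6.3]
away t114.2 [331.  299.9 185.1] w56.0 gf0 F [-0.7  0.1 -0.6]
```

View pics/fin.png

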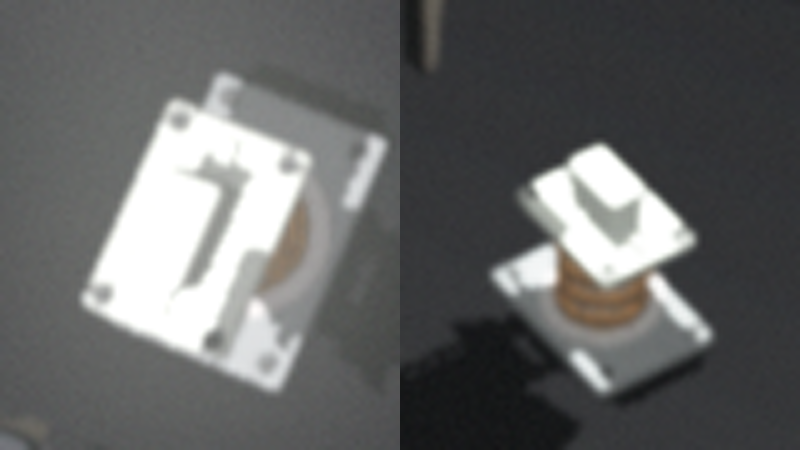

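The cover sits flat on the pack, boss up, in line with the base. The four corner holes in the left view are at (180,121), (291,163), (99,294) and (215,340). I'll measure its centre and angle from them.

Run:
```python
from h import *
im=cv2.imread("raw_top.png").astype(np.float32).mean(2)
u,v=proj("top",[*BASE,80]).astype(int); W=[]
for a,b in((180,121),(291,163),(99,294),(215,340)):
    p=np.array([u-40+(a+.5)/5-.5,v-45+(b+.5)/5-.5]); i=p.round().astype(int)
    c,o=crop(im,i[0]-4,i[0]+5,i[1]-4,i[1]+5); g=np.clip(235-c,0,None)-20; g=np.clip(g,0,None)
    yy,xx=np.mgrid[:c.shape[0],:c.shape[1]]; g[np.hypot(xx-27,yy-27)>22]=0
    q=unc([(g*xx).sum()/g.sum(),(g*yy).sum()/g.sum()],o); w=ray("top",q,92)[:2]; W.append(w); print(p,q,w)
W=np.array(W); print("centre",W.mean(0)); d=W[0]-W[2];e=W[1]-W[3];print(np.degrees(np.arctan2(d[1],d[0])),np.degrees(np.arctan2(e[1],e[0])))
```

```text
[126.6 242.8] [126.38553576 242.33591184] [511.57059505 378.4940213 ]
[148.8 251.2] [149.35699174 250.60862016] [493.6078961  325.40779148]
[110.4 277.4] [109.0451132  276.77647314] [433.52570283 413.57426308]
[133.6 286.6] [134.12358108 287.0033549 ] [411.60350645 355.8869019 ]
centre [462.57692511 368.34074444]
-24.203344820836545 -20.388920922088516
```

Run:
```python
from h import *
robot.hold(.5); print([d[0] for d in discs()]); print(robot.job_done())
```

```text
['decoy', 'decoy', 'decoy']
the job is handed in; nothing more can be done
None
```

The clutch pack is built and the job is handed in at about 115 s of the 210 s allowed; the judgement itself was not reported back. All four friction discs and all three steel plates alternate on the base, so none is left over. The cover lies flat on top, boss up, in line with the base and centred within about 1 mm.

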